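# Fit the new knob and hold the plant-tie dispenser half pressed

### The arm

A 6-joint arm with a two-finger parallel gripper is mounted at the origin on the work surface. World frame = base frame: x ahead of the robot, y to its left, z up, the work surface at z = 0. Lengths are in m, angles in degrees, forces in N, time in s.
With the tool pointing down it reaches from about 0.35 to 0.875 m from the base axis. Payload 4.2 kg.
Tool frame: the origin (TCP) lies midway between the tips of the shut fingers; the grasp point (between the pads) lies 19 mm behind it; y points along the fingers, z is the direction in which the jaws open and shut, and the axes are right-handed (so a half turn about y gives the same grasp; the last joint's range is limited). The gripper opens to 87 mm and grips with 3 to 60 N. Pads are 19 mm wide; open, the fingers measure 117 mm over their backs; the gripper's body (75 mm by 190 mm) begins 51 mm behind the grasp point.
Start: joints at [-55.714, 22.042, 0.453, 0, -68.411, -14.817], TCP at [0.208, -0.589, 0.223] pointing down, gripper open.
Joint ranges: [-179.83, 179.83], [-69.29, 118.12], [-61.27, 80.66], [-181.25, 117.63], [-171.15, -9.14], [-177.46, 177.46]. Speed limits (degrees/s): [159.86, 159.86, 180, 180, 180, 180].

### API

Orientations are given as [roll, pitch, yaw] about the fixed x, y, z axes, in that order (R = Rz(yaw) Ry(pitch) Rx(roll)).
In Python, from workcell import env gives the robot as it stands. The module is installed in compiled form; this text tells all that it offers. Calls block until the motion is done:
- env.goto(position, orientation): joint-space move of the TCP to a pose.
- env.move_straight(position, rotation=None, rate=0.15, force_limit=None): straight line of the TCP; rotation=None keeps the orientation; rate is the mean speed in m/s. With force_limit (N) it stops when the force on the tool has changed by that much, and returns True; else False.
- env.set_joints(angles): joint-space move.
- env.gripper_to(opening, grasp_force=None): opening from 0.0 (shut) to 1.0 (fully open); grasp_force is the grip in N (None keeps the last); returns when the fingers have stopped.
- env.dwell(seconds).
- env.inverse_kinematics(position, orientation): joint angles nearest the present ones, or None.
- env.read_state(): the state.
- env.grab_frame(name): name is "scene" or "side" or "wrist"; returns a dict with "image" (480x640x3 uint8, blue, green, red), "fx", "fy", "cx", "cy" (pixels), "D" ([k1, k2, p1, p2, k3] as OpenCV has them; the pictures are not rectified), "position" and "orientation" of the camera in the world. Camera axes: x right, y up, looking along -z (the intrinsics and any distortion apply to the point x, -y, -z); pixel columns grow to the right and rows downward; lengths in m; the calibration is good to about 2 mm. A picture is of the moment at which its call begins. There is no depth.
A pose or a line that the arm cannot do raises env.Unreachable and nothing moves.
- env.close_job(): hands the job in, once; it reports no verdict.
Trained networks look in a picture, given as the dict that the camera call returned (one of the last four; its "shot" number tells which), for a name from the list of things; names that differ only in an ending like _2 or _b are one class to them, and where a whole thing is asked for, a point or a joint stands for the part that bears it (a point fixed in the world has none). Each returns a list of dicts, best first, with "score" (0 to 1); they miss things now and then, are a little off and sometimes report something else, mostly with a low value. They report only what shows in the picture. A call takes as long as a camera call.
- env.search_frame(picture, thing): "xyz" ([x, y, z] in m, in world coordinates, good to about 4 mm: the middle of the surface that is visible of it).
- env.trace(picture, thing): "mask" (480x640 bool, what is visible of it).
The state is a dict: "clock": time; "joint_positions": joint angles; "qvel": joint speeds; "joint_torque": joint torques, N m; "position": TCP position; "tool_rot": TCP orientation; "force": force on the tool from outside, world axes, zero at the start; "wrist_torque": the same for the moment, N m; "opening": opening from 0.0 (shut) to 1.0 (fully open).
Only numpy, scipy, OpenCV 4.12 (cv2) and the standard library are available. Lean on these libraries where they do the work, as an engineer would, in place of code of your own. Each camera call takes 0.05 s, during which the arm holds its last target.

### The job

The plant-tie dispenser has lost its push knob: slide the vise jaw open, lift out the newly drilled hinoki knob and fit it over the dispenser's bare stem, down on the collar. Then press the dispenser by that knob to half its stroke, about 12 mm, when the green band on the shaft has just gone in and a tie stands out of the mouth, and finish while still holding it there, pressed. Never push it down near its bottom stop, which spits the tie out, and leave the other things on the bench where they are.

Things in the scene. Friction and masses are not known exactly. Their poses are not given: they have to be found in the camera images.
- vise: Dark iron quick-slide vise, bolted down, cam lock off. Origin: centre of its underside on the bench; x axis along the slide. Base 150 mm long, 14 mm high; jaws 70 mm wide (y), tops 42 mm above the bench. Fixed jaw's face at x = +35 mm; the sliding jaw on the -x side, its rod passing a 44 mm high end block (x = -75 to -66 mm) to an upright grip.
- vise_jaw (a joint): Opening of the sliding jaw, in m: 0 = closed on the knob (faces 37 mm apart), grows to 0.036 as the jaw, rod and grip slide together along the vise's -x axis. Stiff, about 5 N, no spring: it stays where it is left.
- jaw_pull (a point): Upright black round grip on the outer end of the sliding jaw's rod, 22 mm in diameter, 52 mm tall, from 38 to 90 mm above the bench; this point is on its axis 70 mm above the bench, and 125 mm from the vise's origin along -x with the jaw closed. Moves with the jaw. Nothing else within 35 mm of it but the rod, under 36 mm.
- knob_mid (a point): Hinoki knob, 36 x 36 mm square, 50 mm tall, 35 g, flat sides to 42 mm, low dome on top; this is its centre, 25 mm above its underside. A round bore, 15 mm wide, 28 mm deep, enters the middle of the underside. It stands dome up between the jaws, square to the vise, on its base (underside 14 mm above the bench), up to 12 mm off the middle along y; its vise +y and -y faces are free to grasp.
- dispenser: White plastic push dispenser for plant ties, screwed down, body 104 (x) by 74 mm (y), flat top 94 mm above the bench, on it a 6 mm high guide bush, 38 mm across, round the plunger. Origin: centre of its underside. A feed tongue brings one green tie out of the mouth in its -x face as the plunger goes down.
- collar (a point): Centre of the flat top of the plunger's white collar (32 mm across), where the knob's underside will rest: 128 mm above the bench with the plunger up, moving down with it. Above it rises a bare upright steel stem, 11 mm thick, 24 mm long, the last 8 mm tapering to 4 mm. Below it the shaft is white, then a 12 mm green band next to the bush, just gone in at half stroke.
- plunger (a joint): Travel of the spring-loaded plunger, in m: 0 = up, 0.012 = half stroke (wanted), 0.024 = bottom stop. Returns up when let go. About 4 N starts it, 7 N holds it at half stroke, 10 N reaches the bottom.
- pot: Bystander: terracotta pot, 110 mm across, 95 mm high, in the middle of the bench. Origin: centre of underside.
- cloche: Bystander: glass cloche, 136 mm across, 168 mm high, near the back edge. Origin: centre of underside.
- rake: Bystander: black steel bonsai rake lying flat, 220 mm long, at one side. Origin at the ferrule, on the bench; x axis towards the tines.
- scoop: Bystander: grey silicone scoop lying flat, 205 mm long, at the other side. Origin at the bowl's handle end; x axis towards the bowl.
- sander: Bystander: cork sanding block, 87 x 47 x 32 mm, near the front. Origin: centre of underside.
- brush: Bystander: bench brush lying flat at one side. Origin on the bench.

How it is judged (in metres and radians):
On the way, in this order (a step that is already met when the one before it is completed fails the run):
1. the vise jaw is slid open, at least 8 mm (value of joint vise_jaw above 0.008 m), for 0.1 s.
2. the knob is lifted out of the vise in the gripper (height (world z) of knob_mid above 0.085 m and contact force between the fingers and knob above 0.5 N), for 0.1 s.
3. the knob is fitted over the stem and sits on the collar (z of knob_mid in the frame of collar below 0.0285 m and horizontal distance between knob_mid and collar below 0.005 m and angle between knob_mid's own z axis and vertical below 0.12 rad), for 0.1 s.
At the end, for the whole second after the job is handed in: Still pressing: plunger steady at 12 mm (within 4), knob upright on the stem with its underside on the collar (within 3.5 mm, axis within 5, tilt under 7 deg), robot on the knob with over 2 N, knob on the plunger with over 3 N; bystanders within 30 mm of their start (all of step 3 and value of joint plunger between 0.008 and 0.016 m and velocity of joint plunger between -0.01 and 0.01 m/s and contact force between any of the fingers, the arm and knob above 2 N and contact force between knob and plunger above 3 N and distance of each of pot, cloche, rake, scoop, sander, brush from where it was at the start of the episode below 0.03 m); the arm keeps its last pose, push and grip.
It fails at once if the plunger is pushed past 20 mm of its 24 mm stroke (value of joint plunger above 0.02 m).
It fails at once if a bystander is moved more than 30 mm or tipped over (distance of any of pot, cloche, rake, scoop, sander, brush from where it was at the start of the episode above 0.03 m or angle between any of pot, cloche's own z axis and vertical above 0.3 rad).
It also fails if it takes over 54 s, if anything falls off the work surface, if the arm or the gripper's body presses on something with over 40 N, if the wrist force passes 120 N, or if a joint passes its speed limit or range.

## Working session

There is one attempt and no reset: what is moved stays moved. The work goes in short steps, each a Python script; the robot and the scene stay as the last script left them, time stands still between calls to the robot, and variables do not carry over. Pictures are saved under pics/ and viewed, and the job is handed in when it is done.

```bash
mkdir -p pics; ls
python3 - <<'E'
from workcell import env
import cv2
s=env.read_state();print(s)
for n in ["scene","side","wrist"]:
    p=env.grab_frame(n);cv2.imwrite(f"pics/a_{n}.png",p["image"])
    print(n,p["fx"],p["cx"],p["cy"],p["D"],p["position"],p["orientation"])
    if n!="wrist":
        for t in ["vise","jaw_pull","knob_mid","dispenser","collar","pot","cloche","rake","scoop","sander","brush"]:
            r=env.search_frame(p,t);print(t,[(x["xyz"],round(x["score"],2)) for x in r[:2]])
E
```

```text
pics
{'clock': 0.0, 'joint_positions': array([-5.57143498e+01,  2.20900139e+01,  3.79160492e-01, -2.72018591e-02,
       -6.84106387e+01, -1.48162892e+01]), 'qvel': array([-0.04077196,  0.04737959, -0.08013815, -0.01941396,  0.06825906,
        0.00540989]), 'joint_torque': array([-9.00743271e-04, -3.90662777e+01,  1.87403280e+01,  4.21981037e+00,
        1.09458549e-02, -1.89342527e-04]), 'position': array([ 0.20811988, -0.58869213,  0.22146787]), 'tool_rot': array([-8.98760826e+01,  6.63663760e-03,  1.94593324e+01]), 'force': array([0.66534935, 0.46722837, 0.72541201]), 'wrist_torque': array([ 0.05683157, -0.04553088,  0.01966726]), 'opening': 0.9981087483704894}
scene 469.8491887175233 323.6765524316172 242.5439678010609 [-0.00090776  0.          0.          0.          0.        ] [ 1.22760917 -0.45309226  1.13781607] [37.52087433 -0.48902516 54.84178652]
vise [([0.6127, 0.1991, 0.032], 0.97)]
jaw_pull [([0.5711, 0.216, 0.0411], 0.61), ([0.6346, -0.2645, 0.1287], 0.41)]
knob_mid [([0.6343, 0.1682, 0.0562], 0.52)]
dispenser [([0.659, -0.2699, 0.0872], 0.97), ([0.364, -0.4112, 0.02
[... 670 characters left out ...]
2)]
jaw_pull [([0.5854, 0.2209, 0.0353], 0.77), ([0.3591, -0.4039, 0.017], 0.54)]
knob_mid [([0.6289, 0.1873, 0.055], 0.75)]
dispenser [([0.614, -0.2366, 0.0579], 0.95)]
collar [([0.3747, -0.0065, 0.0275], 0.71), ([0.6233, -0.2515, 0.1266], 0.5)]
pot [([0.6544, -0.0051, 0.0688], 0.86)]
cloche [([0.7757, 0.0973, 0.0906], 0.77)]
rake [([0.551, -0.4548, 0.0138], 0.61)]
scoop [([0.5822, 0.4477, 0.0178], 0.72)]
sander [([0.3737, -0.0072, 0.0274], 0.97)]
brush [([0.3599, -0.3992, 0.0144], 0.68)]
wrist 337.0820695106733 320.89436676249585 237.3898983482882 [-0.0257482  0.         0.         0.         0.       ] [ 0.1315241  -0.61631861  0.38529088] [-1.70720810e+01 -1.61171510e-02  1.09511879e+02]
```

View pics/a_scene.png

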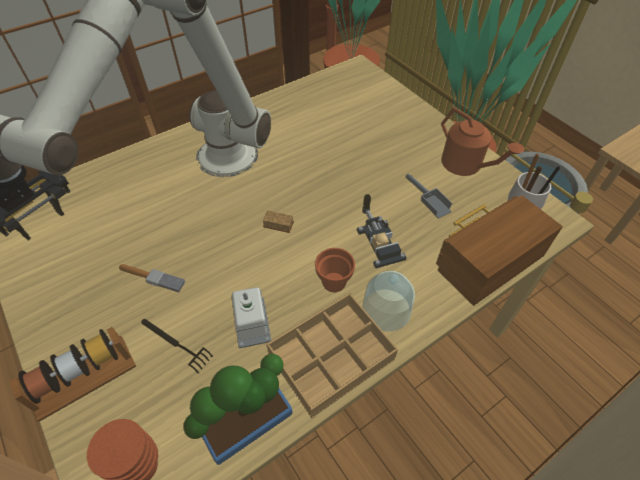

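View pics/a_side.png

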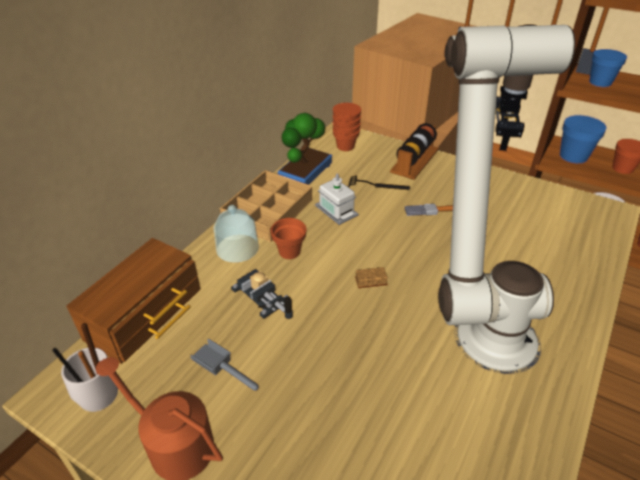

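Run:
```python
import cv2
a=cv2.imread("pics/a_scene.png");b=cv2.imread("pics/a_side.png")
def crop(im,u,v,w,h,k,n): cv2.imwrite(n,cv2.resize(im[v:v+h,u:u+w],None,fx=k,fy=k,interpolation=cv2.INTER_CUBIC))
crop(a,100,100,180,140,4,"pics/c1.png");crop(b,330,160,200,150,4,"pics/c2.png")
```

```text
(no output)
```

The scene view shows the vise at about (382,235) with its grip at (366,203), the dispenser at (250,315), the pot at (335,268) and the cloche at (389,300). In the side view the vise is at (262,293), its grip at (288,306) and the dispenser at (337,198). I'll zoom in on these.

Run:
```python
import cv2,numpy as np
a=cv2.imread("pics/a_scene.png");b=cv2.imread("pics/a_side.png")
def crop(im,u,v,w,h,k): return cv2.resize(im[v:v+h,u:u+w],None,fx=k,fy=k,interpolation=cv2.INTER_CUBIC)
A=np.vstack([np.hstack([crop(a,340,185,80,60+30,4),crop(a,215,275,80,90,4)]),])
B=np.hstack([crop(b,225,255,80,75,4),crop(b,300,165,80,75,4)])
cv2.imwrite("pics/c1.png",np.vstack([A[:300],B[:300]])) ;cv2.imwrite("pics/c1a.png",A)
```

```text
(no output)
```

View pics/c1.png

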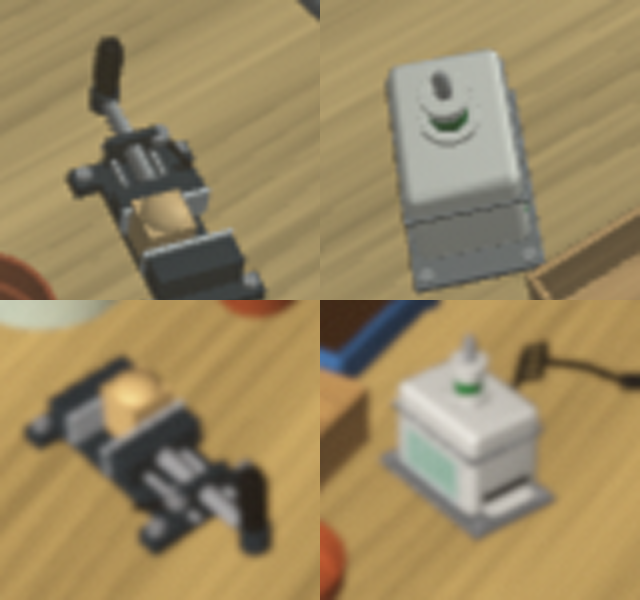

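```bash
cat > h.py <<'E'
import numpy as np,cv2
from scipy.spatial.transform import Rotation as R
def rot(rpy): return R.from_euler('xyz',rpy,degrees=True).as_matrix()
def K(p): return np.array([[p["fx"],0,p["cx"]],[0,p["fy"],p["cy"]],[0,0,1.]])
F=np.diag([1,-1,-1.])
def ray(p,u,v):
    q=cv2.undistortPoints(np.array([[[u,v]]],float),K(p),np.array(p["D"]))[0,0]
    d=rot(p["orientation"])@(F@np.array([q[0],q[1],1]));return np.array(p["position"]),d/np.linalg.norm(d)
def atz(p,u,v,z):
    o,d=ray(p,u,v);return o+d*(z-o[2])/d[2]
def proj(p,X):
    Rc=rot(p["orientation"]);c=F@Rc.T;t=-c@np.array(p["position"])
    return cv2.projectPoints(np.atleast_2d(np.array(X,float)),cv2.Rodrigues(c)[0],t,K(p),np.array(p["D"]))[0][:,0]
def tri(obs):
    A=np.zeros((3,3));b=np.zeros(3);L=[]
    for p,u,v in obs:
        o,d=ray(p,u,v);P=np.eye(3)-np.outer(d,d);A+=P;b+=P@o;L.append((P,o))
    X=np.linalg.solve(A,b);return X,[np.linalg.norm(P@(X-o)) for P,o in L]
E
python3 - <<'E'
from h import *
from workcell import env
import pickle
a=env.grab_frame("scene");b=env.grab_frame("side")
pickle.dump((a,b),open("ab.pkl","wb"))
for n,s,t in [("griptop",(367.3,195.5),(287.5,297.5)),("gripbot",(365,211),(289,316)),("stemtip",(215+120/4-.0,275+74/4),(300+148/4,165+38/4)),("knobtop",(340+165/4,185+212/4),(225+138/4,255+80/4))]:
    print(n,tri([(a,*s),(b,*t)]))
# fit jaw edges: fixed jaw top outer edge corners in scene z=.042
for u,v in [(145,268),(235,232),(155,300),(120,205),(200,190)]:
    print(atz(a,340+u/4,185+v/4,.042))
# dispenser top corners z=.094
for u,v in [(390,65),(497,52),(523,190),(410,207)]:
    print(atz(a,215+(u-320)/4,275+v/4,.094))
print(atz(a,323+0,275,.1)*0+env.read_state()["clock"])
E
```

```text
griptop (array([0.50181586, 0.22980702, 0.09030526]), [np.float64(0.0016269052285361877), np.float64(0.0016269052285360658)])
gripbot (array([0.5002469 , 0.22980682, 0.0173537 ]), [np.float64(0.0012868299943198142), np.float64(0.0012868299943199547)])
stemtip (array([ 0.62791087, -0.25823283,  0.14770865]), [np.float64(0.0018337446123961115), np.float64(0.0018337446123962617)])
knobtop (array([0.63542398, 0.17688263, 0.05929634]), [np.float64(0.003380924679839012), np.float64(0.003380924679838922)])
[0.66022603 0.14442642 0.042     ]
[0.67245961 0.21966742 0.042     ]
[0.68645588 0.13234348 0.042     ]
[0.60431209 0.16589584 0.042     ]
[0.62730198 0.2240911  0.042     ]
[ 0.57270783 -0.2697475   0.094     ]
[ 0.60369668 -0.20795845  0.094     ]
[ 0.69957012 -0.2456182   0.094     ]
[ 0.66991018 -0.30850387  0.094     ]
[1.35 1.35 1.35]
```

Run:
```python
from h import *
from workcell import env
for pos in [(0.54,0.215,0.2),(0.501,0.23,0.05),(0.63,0.18,0.022),(0.63,-0.258,0.2)]:
  for y in (-20,160): print(pos,y,env.inverse_kinematics(pos,[-90,0,y]))
env.goto((0.54,0.215,0.2),[-90,0,-20])
p=env.grab_frame("wrist");cv2.imwrite("pics/w1.png",p["image"])
import pickle;pickle.dump(p,open("w1.pkl","wb"))
for t in ["jaw_pull","knob_mid","vise"]:
    r=env.search_frame(p,t);print(t,[(x["xyz"],x["score"]) for x in r[:2]])
print(p["position"],p["orientation"],env.read_state()["clock"])
```

```text
(0.54, 0.215, 0.2) -20 [ 3.76680555e+01  1.87673934e+01 -7.85370952e+00 -2.54444375e-14
 -6.33788970e+01 -1.47668056e+02]
(0.54, 0.215, 0.2) 160 [ 3.76680555e+01  1.87673934e+01 -7.85370952e+00  2.54444375e-14
 -6.33788970e+01  3.23319445e+01]
(0.501, 0.23, 0.05) -20 [ 4.15094663e+01  2.57040078e+01 -2.22312309e+01 -2.54444375e-14
 -4.20647614e+01 -1.51509466e+02]
(0.501, 0.23, 0.05) 160 [ 4.15094663e+01  2.57040078e+01 -2.22312309e+01  2.54444375e-14
 -4.20647614e+01  2.84905337e+01]
(0.63, 0.18, 0.022) -20 [ 3.00617191e+01  3.57243601e+01 -7.84981019e+00 -2.54444375e-14
 -4.64258297e+01 -1.40061719e+02]
(0.63, 0.18, 0.022) 160 [ 3.00617191e+01  3.57243601e+01 -7.84981019e+00  2.54444375e-14
 -4.64258297e+01  3.99382809e+01]
(0.63, -0.258, 0.2) -20 [-8.69455466e+00  2.83289158e+01  7.29619872e+00 -2.54444375e-14
 -6.89672829e+01 -1.01305445e+02]
(0.63, -0.258, 0.2) 160 [-8.69455466e+00  2.83289158e+01  7.29619872e+00  2.54444375e-14
 -6.89672829e+01  7.86945547e+01]
jaw_pull [([0.5861, 0.2171, 0.0444], 0.75)]
knob_mid [([0.6266, 0.1858, 0.0544], 0.58)]
vise [([0.5779, 0.2105, 0.0362], 0.61)]
[0.46368511 0.24233639 0.36275166] [-1.70813282e+01  4.05419441e-02  6.99929112e+01] 4.6
```

View pics/w1.png

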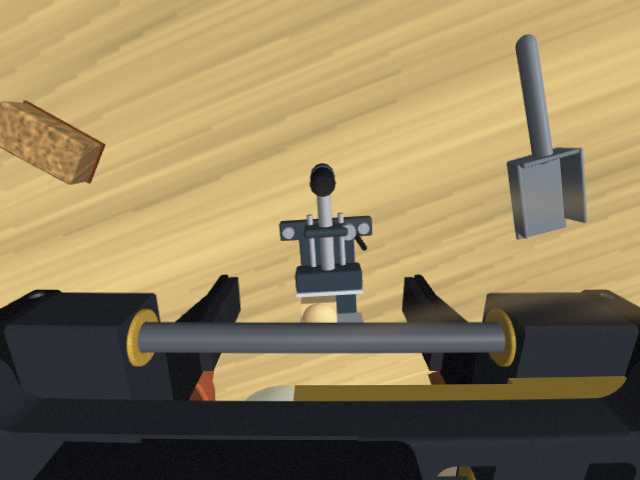

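Run:
```python
from h import *
import pickle
p=pickle.load(open("w1.pkl","rb"))
print(proj(p,[[p["position"][0],p["position"][1],0]]))
im=p["image"][150:350,220:420];cv2.imwrite("pics/w1c.png",cv2.resize(im,None,fx=3,fy=3,interpolation=cv2.INTER_CUBIC))
```

```text
[[321.14328295 134.06197472]]
```

View pics/w1c.png

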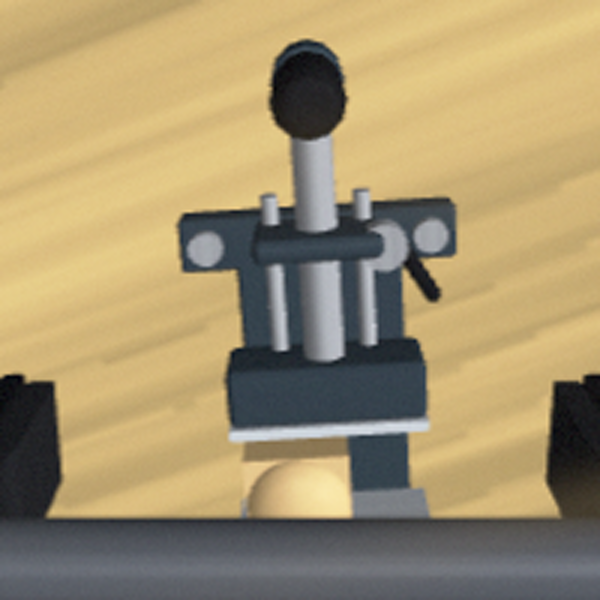

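Run:
```python
from h import *
import pickle
p=pickle.load(open("w1.pkl","rb"))
f=lambda u,v,z: atz(p,220+u/3,150+v/3,z)
g=f(309,95,.09);print("grip",g)
A=f(229,436,.042);B=f(429,425,.042);print(A,B,np.linalg.norm(B-A))
d=B-A;yaw=np.degrees(np.arctan2(d[1],d[0]))-90;print("yaw",yaw)
ex=np.array([np.cos(np.radians(yaw)),np.sin(np.radians(yaw)),0]);ey=np.array([-ex[1],ex[0],0])
m=(A+B)/2
print("jaw mid rel grip",(m-g)@ex,(m-g)@ey)
# knob near face top edge z=.056
k1=f(243,458,.056);k2=f(350,458,.056);print("knob edges rel grip",[((k-g)@ex,(k-g)@ey) for k in (k1,k2)])
t=f(300,490,.064);print("dome",(t-g)@ex,(t-g)@ey)
```

```text
grip [0.49879745 0.23115263 0.09      ]
[0.60730888 0.16230128 0.042     ] [0.62724969 0.22951635 0.042     ] 0.07011063730643366
yaw -16.524131582413105
jaw mid rel grip 0.12361255864652779 -8.973870809679717e-05
knob edges rel grip [(np.float64(0.12508776653275305), np.float64(-0.029536976858844984)), (np.float64(0.12726751284308463), np.float64(0.0065412762078824755))]
dome 0.13382950876446045 -0.01075818977910684
```

```bash
cat >> h.py <<'E'
yaw=-16.5
ex=np.array([np.cos(np.radians(yaw)),np.sin(np.radians(yaw)),0]);ey=np.array([-ex[1],ex[0],0])
g=np.array([0.4988,0.2312,0]); kn=g+.1415*ex-.0115*ey
ori=[-90,0,yaw]; Z=np.array([0,0,1.])
E
python3 - <<'E'
from h import *
from workcell import env
env.gripper_to(0.55)
env.goto(g+.12*Z,ori)
env.move_straight(g+.05*Z,rate=.1,force_limit=8)
env.gripper_to(0.0,15)
s=env.read_state();print(s["opening"]*87,s["force"],s["position"])
env.move_straight(g+.05*Z-.03*ex,rate=.06)
s=env.read_state();print(s["opening"]*87,s["force"],s["position"],s["clock"])
p=env.grab_frame("wrist");cv2.imwrite("pics/w2.png",p["image"])
q=env.grab_frame("scene");cv2.imwrite("pics/w2s.png",cv2.resize(q["image"][160:280,320:440],None,fx=4,fy=4))
E
```

```text
21.48336600509091 [-0.77665998 -2.32321303  2.14237056] [0.49859882 0.2306191  0.05020029]
21.313065130229987 [-0.18884444 -4.49013291  4.49233574] [0.46980451 0.2391     0.05015989] 8.0667
```

View pics/w2.png

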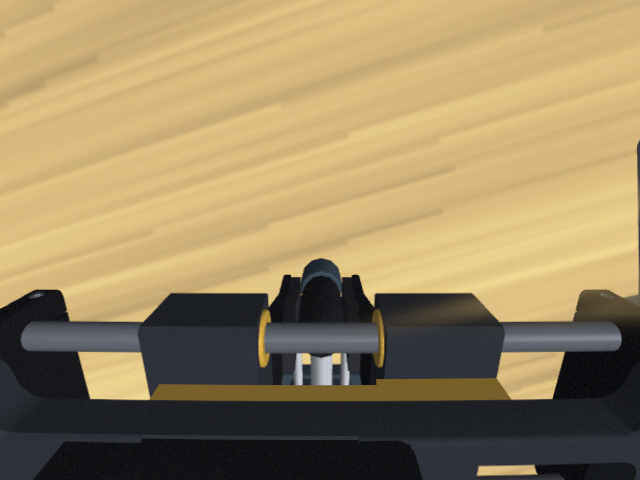

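View pics/w2s.png

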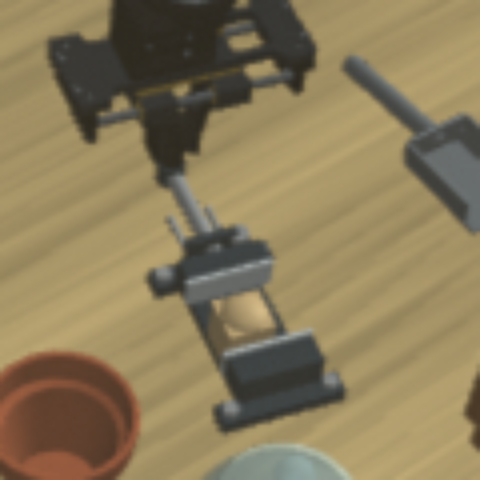

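Run:
```python
from h import *
from workcell import env
import pickle
env.gripper_to(0.75)
env.move_straight(g-.03*ex+.13*Z,rate=.2)
env.goto(kn+.03*ex+.2*Z,ori)
p=env.grab_frame("wrist");cv2.imwrite("pics/w3.png",p["image"]);pickle.dump(p,open("w3.pkl","wb"))
im=p["image"][100:300,220:420];cv2.imwrite("pics/w3c.png",cv2.resize(im,None,fx=3,fy=3,interpolation=cv2.INTER_CUBIC))
print(env.read_state()["clock"],proj(p,[p["position"]-.3*Z,kn+.064*Z]))
```

```text
10.6083 [[321.7667172  135.23956964]
 [321.73316525 196.50623952]]
```

View pics/w3c.png

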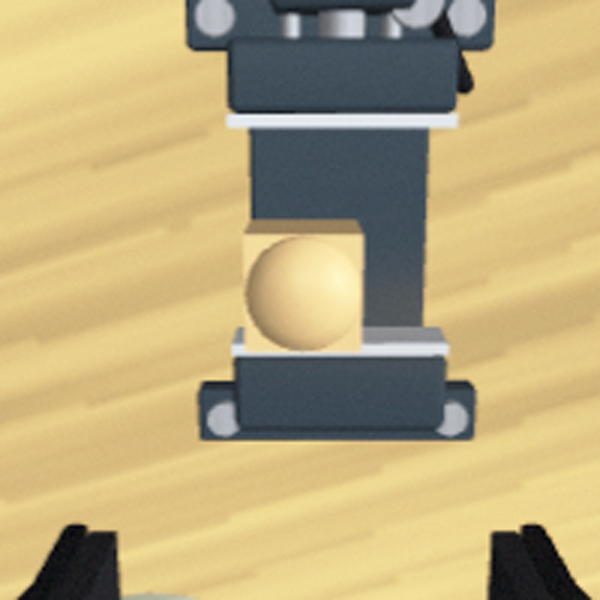

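Run:
```python
from h import *
import pickle
p=pickle.load(open("w3.pkl","rb"))
c=[atz(p,220+u/3,100+v/3,.056) for u,v in [(244,234),(363,234),(363,352),(244,352)]]
for a,b in zip(c,c[1:]): print(np.linalg.norm(b-a), np.degrees(np.arctan2(*(b-a)[[1,0]])))
m=np.mean(c,0);print(m,kn,(m-kn)@ex,(m-kn)@ey)
# strip edges: fixed jaw edge
a=atz(p,220+233/3,100+354/3,.042);b=atz(p,220+448/3,100+350/3,.042);d=b-a;print(np.linalg.norm(d),np.degrees(np.arctan2(d[1],d[0]))-90,(a+b)/2-kn)
a=atz(p,220+227/3,100+115/3,.042);b=atz(p,220+458/3,100+115/3,.042);d=b-a;print(np.linalg.norm(d),np.degrees(np.arctan2(d[1],d[0]))-90)
```

```text
0.03564635661245902 73.55483071114162
0.036298433053171535 -15.489785964648236
0.03686280003986157 -106.42852197765528
[0.6337211  0.17870115 0.056     ] [0.63120682 0.1799854  0.        ] 0.0027754964148137616 -0.0005172742896194591
0.06966462685461748 -15.327338313913415 [0.02651633 0.00408395 0.042     ]
0.07009747419110757 -16.428414202878585
```

```bash
cat >> h.py <<'E'
kn=np.array([.6337,.1787,0]); ori=[-90,0,-16.2]
E
python3 - <<'E'
from h import *
from workcell import env
import pickle
env.move_straight(kn+.1*Z,rotation=ori,rate=.15)
print(env.move_straight(kn+.022*Z,rate=.08,force_limit=8))
env.gripper_to(0.0,40)
s=env.read_state();print(s["opening"]*87,s["force"],s["position"])
env.move_straight(kn+.21*Z,rate=.15)
s=env.read_state();print(s["opening"]*87,s["force"],s["position"],s["tool_rot"],s["clock"])
# view pose over dispenser: stem at tool -0.03 from TCP
st=np.array([.630,-.258,0])
env.goto(st+.05*ex+.26*Z,ori)
p=env.grab_frame("wrist");cv2.imwrite("pics/w4.png",p["image"]);pickle.dump(p,open("w4.pkl","wb"))
print(env.search_frame(p,"collar"),env.search_frame(p,"dispenser"))
q=env.grab_frame("scene");cv2.imwrite("pics/w4s.png",cv2.resize(q["image"][200:360,150:350],None,fx=4,fy=4));pickle.dump(q,open("s4.pkl","wb"))
print(env.read_state()["clock"],env.read_state()["position"])
E
```

```text
False
35.738051133278816 [-0.18363125  0.03297227  0.10088377] [0.63374046 0.1787199  0.02211189]
35.802942166412045 [-0.22892326  0.13654891 -0.70436708] [0.63312124 0.17848988 0.20875028] [-90.08119554   0.10630705 -16.20772796] 14.6
[{'xyz': [0.6235, -0.26, 0.129], 'score': 0.83}] [{'xyz': [0.6203, -0.2518, 0.0926], 'score': 0.67}]
16.4667 [ 0.67831674 -0.27095194  0.26002057]
```

View pics/w4.png

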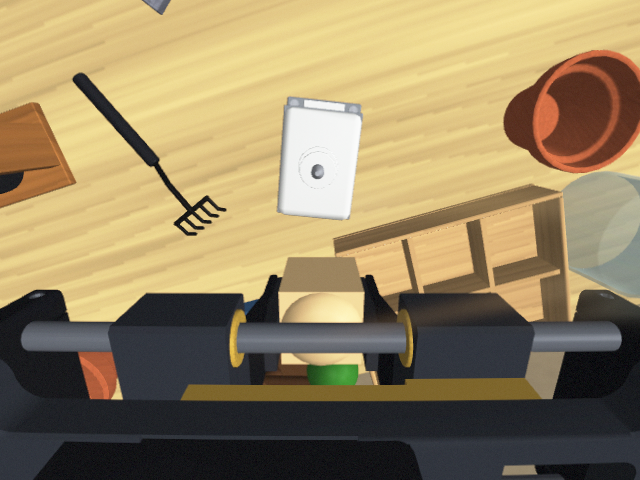

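View pics/w4s.png

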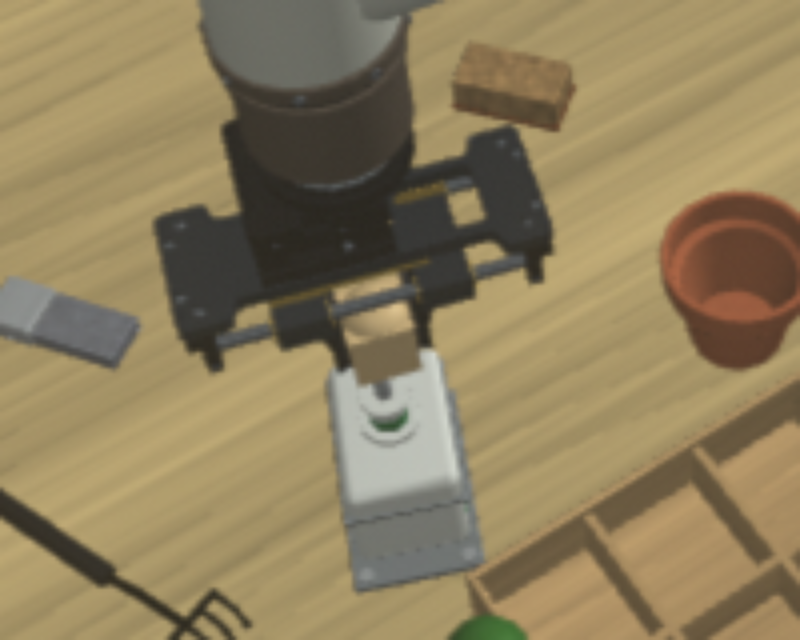

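The knob is held: its near face runs from v=257 (bottom edge) to v=293. The stem is at about (318,171) on the dispenser. I'll zoom in on both to measure them in the wrist view.

Run:
```python
from h import *
import pickle
p=pickle.load(open("w4.pkl","rb"))
cv2.imwrite("pics/w4c.png",cv2.resize(p["image"][135:215,275:365],None,fx=7,fy=7,interpolation=cv2.INTER_CUBIC))
cv2.imwrite("pics/w4d.png",cv2.resize(p["image"][240:320,250:390],None,fx=5,fy=5,interpolation=cv2.INTER_CUBIC))
```

```text
(no output)
```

View pics/w4c.png

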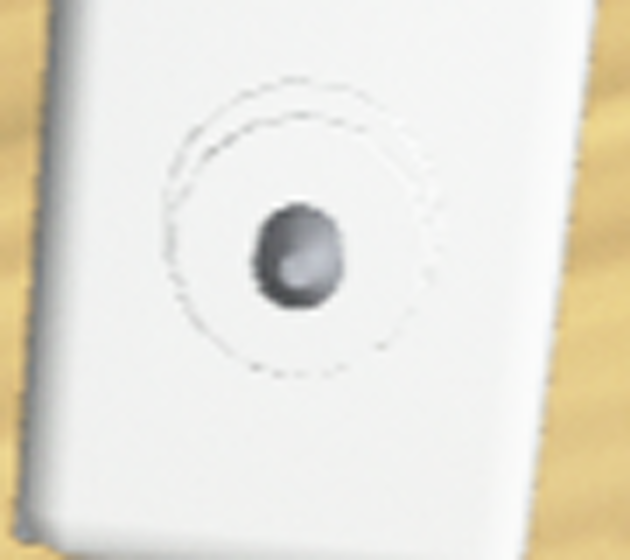

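View pics/w4d.png

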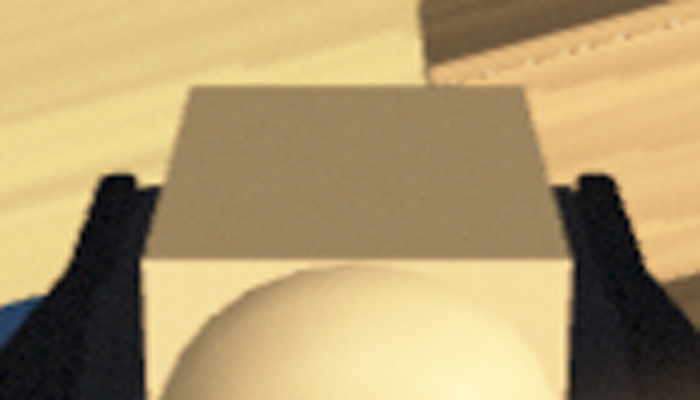

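Run:
```python
from h import *
import pickle
p=pickle.load(open("w4.pkl","rb"))
f=lambda u,v,z: atz(p,275+u/7,135+v/7,z)
print("collar",f(302,245,.128),"tip",f(298,269,.152),"base",f(298,247,.128))
T=np.array([0.67832,-0.27095,.26002])
y=np.radians(-16.2);a=np.array([np.cos(y),np.sin(y),0]);b=np.array([-a[1],a[0],0])
h=lambda u,v,z: atz(p,250+u/5,240+v/5,z)
for v,us,z in [(87,(190,523),.252),(260,(143,573),.294)]:
    e=[h(u,v,z) for u in us];print(np.linalg.norm(e[1]-e[0]),[((k-T)@a,(k-T)@b) for k in e])
print(T, p["position"],p["orientation"])
# side/scene check
q=pickle.load(open("s4.pkl","rb"))
o=pickle.load(open("ab.pkl","rb"))
for X in (f(298,269,.152),f(302,245,.128)): print(proj(q,[X]),proj(o[1],[X]))
w=pickle.load(open("w3.pkl","rb"));
```

```text
collar [ 0.62786812 -0.25888834  0.128     ] tip [ 0.62806034 -0.25921409  0.152     ] base [ 0.6279654  -0.25942977  0.128     ]
0.035925814633246525 [(np.float64(-0.0177612335566842), np.float64(-0.017748285732825202)), (np.float64(-0.017850304503405176), np.float64(0.018177418483360182))]
0.03615835254701974 [(np.float64(-0.01792367952038217), np.float64(-0.017774935142328734)), (np.float64(-0.01801403344535088), np.float64(0.01838330451452972))]
[ 0.67832 -0.27095  0.26002] [ 0.60007169 -0.24832666  0.42260303] [-1.70609343e+01  1.66043799e-02  7.39360839e+01]
[[243.75182741 292.55415149]] [[336.60168025 173.44266771]]
[[245.05089292 297.50691551]] [[336.47518507 179.61000668]]
```

Run:
```python
from h import *
from workcell import env
import pickle
C=np.array([.6280,-.2592,0])
env.move_straight(C+.2*Z,rate=.12)
env.move_straight(C+.17*Z,rate=.08)
s=env.read_state();print(s["force"],s["position"])
for z in (.158,.150,.143):
    r=env.move_straight(C+z*Z,rate=.04,force_limit=3)
    s=env.read_state();print(z,r,s["force"],s["wrist_torque"],s["position"],s["clock"])
    if r: break
p=env.grab_frame("side");cv2.imwrite("pics/w5.png",cv2.resize(p["image"][110:230,270:430],None,fx=4,fy=4))
p=env.grab_frame("wrist");cv2.imwrite("pics/w5w.png",p["image"])
```

```text
[1.13655193 0.18402683 0.50903418] [ 0.62810803 -0.25938459  0.16972996]
0.158 False [-0.63515353 -0.16848455 -0.30834442] [-0.01129269  0.01321508 -0.00384909] [ 0.62787776 -0.25921012  0.15773451] 18.25
0.15 False [0.04544903 0.18985712 0.34766366] [-0.08852417  0.02301396  0.05113144] [ 0.62779308 -0.25914898  0.14954153] 18.6
0.143 False [-0.63590061  0.04163654  0.64807602] [-0.03056086 -0.05434997 -0.01370262] [ 0.62774603 -0.25912432  0.14249187] 18.925
```

View pics/w5.png

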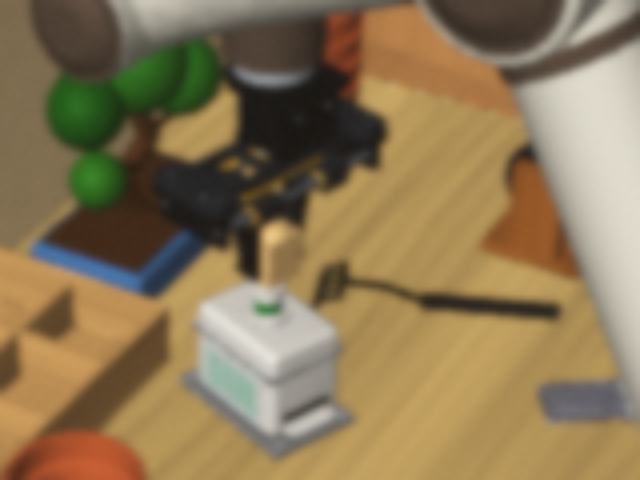

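View pics/w5w.png

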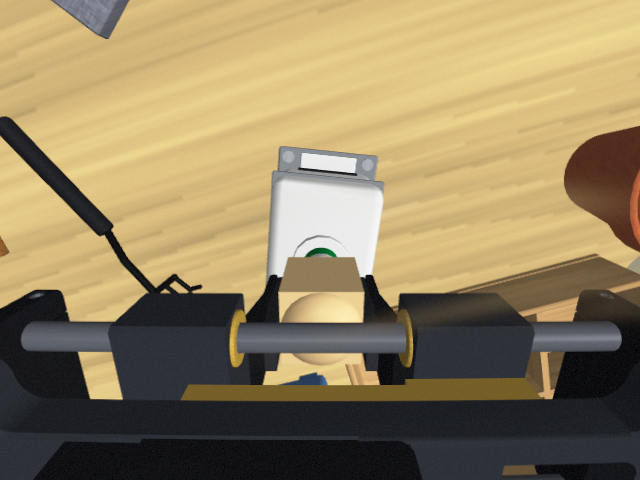

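The bore is about 18 mm down over the stem with no contact force. Next I'll find the collar by force, then press from there.

Run:
```python
from h import *
from workcell import env
C=np.array([.6280,-.2592,0])
def rep(t,r=None):
    s=env.read_state();print(t,r,s["force"].round(2),s["position"].round(5),s["opening"]*87,round(s["clock"],2));return s
for z in (.139,.137,.135,.133,.131):
    r=env.move_straight(C+z*Z,rate=.02,force_limit=3);rep(z,r)
    if r: break
env.dwell(.3);rep("d")
```

```text
0.139 False [ 0.24  0.73 -0.22] [ 0.62786 -0.25918  0.13876] 35.980513134525 19.38
0.137 False [ 0.21 -0.33  0.41] [ 0.62791 -0.25918  0.13682] 35.31147925016102 19.62
0.135 False [-0.11  0.99  3.23] [ 0.62836 -0.25935  0.13588] 35.55103413390109 19.88
0.133 False [-0.93 -0.15  4.72] [ 0.62834 -0.25934  0.1335 ] 35.828788800930006 20.12
0.131 False [-0.09  0.35  3.94] [ 0.62833 -0.25933  0.1313 ] 35.69942186347358 20.38
d None [ 0.09 -0.11  4.74] [ 0.62832 -0.25931  0.13134] 35.58707025309258 20.68
```

Run:
```python
from h import *
from workcell import env
import pickle
C=np.array([.6280,-.2592,0])
def rep(t,r=None):
    s=env.read_state();print(t,r,s["force"].round(2),s["position"].round(5),s["tool_rot"],round(s["clock"],2));return s
for z in (.127,.1237):
    r=env.move_straight(C+z*Z,rate=.02);rep(z,r)
env.dwell(.5);F_=[rep("d")["force"][2] for _ in range(1)]
for i in range(5): env.dwell(.05);F_.append(env.read_state()["force"][2])
print(np.mean(F_))
for n in ("side","scene","wrist"):
    p=env.grab_frame(n);pickle.dump(p,open(f"e_{n}.pkl","wb"))
    if n=="side": a=p["image"][160:230,300:380]
    if n=="scene": b=p["image"][255:355,205:295]
    if n=="wrist": c=p["image"][100:300,240:420]
rs=lambda x:cv2.resize(x,(390,290),interpolation=cv2.INTER_CUBIC)
cv2.imwrite("pics/e1.png",np.vstack([np.hstack([rs(a),rs(b)]),np.hstack([rs(c),rs(c)*0])]))
```

```text
0.127 False [ 0.25 -0.09  6.15] [ 0.62831 -0.25935  0.12731] [-9.00109540e+01 -4.85424607e-02 -1.61907398e+01] 21.02
0.1237 False [0.69 0.34 6.5 ] [ 0.62833 -0.25937  0.12422] [-9.00121674e+01 -5.51581761e-02 -1.61879997e+01] 21.34
d None [-0.76 -0.08  5.55] [ 0.62835 -0.25937  0.12434] [-9.00123014e+01 -6.40492438e-02 -1.61875575e+01] 21.84
5.991085576238242
```

View pics/e1.png

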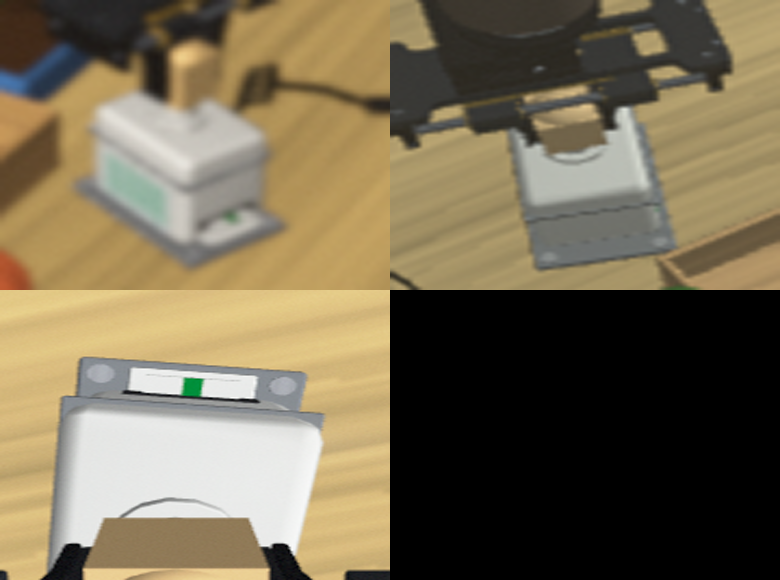

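Run:
```python
from h import *
import pickle
a=pickle.load(open("e_wrist.pkl","rb"))["image"];b=pickle.load(open("e_scene.pkl","rb"))["image"];c=pickle.load(open("e_side.pkl","rb"))["image"]
w4=pickle.load(open("w4.pkl","rb"))["image"]
for im in (w4,a):
    g_=cv2.cvtColor(im,cv2.COLOR_BGR2GRAY)[245:300,300:340].mean(1);d=np.diff(g_);print([ (245+i,round(d[i],1)) for i in np.argsort(-abs(d))[:5]])
for n,im,r in (("wrist",a,(220,262,280,365)),("scene",b,(285,325,235,270)),("side",c,(170,200,320,350))):
    h_=cv2.cvtColor(im[r[0]:r[1],r[2]:r[3]],cv2.COLOR_BGR2HSV);m=(h_[...,0]>40)&(h_[...,0]<85)&(h_[...,1]>90);print(n,m.sum())
rs=lambda x:cv2.resize(x,(390,390),interpolation=cv2.INTER_CUBIC)
cv2.imwrite("pics/e2.png",np.hstack([rs(c[160:200,315:355]),rs(b[280:320,230:270])]))
```

```text
[(np.int64(291), np.float64(55.5)), (np.int64(256), np.float64(-53.3)), (np.int64(257), np.float64(-16.1)), (np.int64(290), np.float64(13.2)), (np.int64(293), np.float64(-7.3))]
[(np.int64(256), np.float64(-79.4)), (np.int64(291), np.float64(53.6)), (np.int64(257), np.float64(-22.8)), (np.int64(290), np.float64(11.9)), (np.int64(246), np.float64(10.9))]
wrist 0
scene 0
side 0
```

View pics/e2.png

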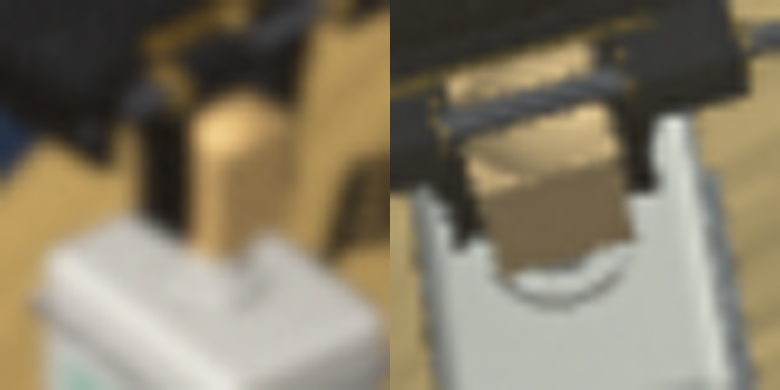

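The knob has not slipped in the grip: its edges are still at v=256 and 291, as before the press. No green shows on the shaft, and the tie stands out of the mouth at about (330,167) in the wrist view. I'm handing in.

Run:
```python
from workcell import env
s=env.read_state();print(s["force"],s["position"],s["clock"])
env.close_job()
```

```text
[-1.06240779 -0.53872804  6.46179774] [ 0.62832647 -0.25932617  0.12432728] 22.2417
the job is handed in; nothing more can be done
```

The dispenser has its new knob and was handed in at 22.2 s, still held pressed at about half stroke. The job reports no verdict.

- **What I did:** I slid the vise jaw open about 29 mm by its grip and lifted the knob out with a 40 N grip. I lowered the knob over the stem without touching it until it met the collar, then pressed from there.
- **Press depth:** The plunger is about 11.7 mm down, worked out from the tool height. No green shows on the shaft in any view, and a tie stands out of the mouth.
- **Grip:** The knob's edges in the wrist picture are at the same pixels as before the press, so it did not slip. Tool tilt is under 0.1°.
- **One small disagreement:** The upward force read about 6 to 6.5 N, a little under the 7 N expected at half stroke. I put this down to noise of about 0.7 N, the knob's own weight and uncertainty in the spring.
- **Bystanders:** Nothing came near them and none looked moved in the pictures I viewed, but I did not measure their final positions.

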